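Steady the rocking settling plate

TASK

One corner of the steel plate on which the counting chambers settle rocks. Press down on its corners with the fingertips to find the one that gives, press that corner's lever shim flat and leave the other three raised. Finish holding: still pressing down firmly on that same corner, which must now stand firm; grasp and lift nothing, and leave the plate, the dish on it and the things around where they are.

Things in the scene. Friction and masses are not known exactly. Their poses are not given: they have to be found in the camera images.
- plate: Loose ground-steel plate 150 x 190 x 10 mm (its x by y), about 2.4 kg, lying on four rubber pads, alike to look at, on a fixed grey base. Origin at the centre of its underside, 34 mm above the table; top 44 mm above it. Its x points away from the robot, to the edge with the bull's-eye level (24 mm wide, 7 mm high), y to the robot's left. One pad, at any corner, has perished.
- corner_1 (a point): Place to press: plate top at its near left corner, above that corner's pad; the tip of the plate is 21 mm (x) and 37 mm (y) farther out. A firm corner gives under 1 mm. The one over the perished pad (which one changes) is held up by about 4 N, sinks about 4 mm when pressed with over 6 N, and springs back; with its shim flat it gives under 1.5 mm.
- corner_2 (a point): Place to press: plate top at its far left corner, above that corner's pad; the tip of the plate is 21 mm (x) and 37 mm (y) farther out. A firm corner gives under 1 mm. The one over the perished pad (which one changes) is held up by about 4 N, sinks about 4 mm when pressed with over 6 N, and springs back; with its shim flat it gives under 1.5 mm.
- corner_3 (a point): Place to press: plate top at its far right corner, above that corner's pad; the tip of the plate is 21 mm (x) and 37 mm (y) farther out. A firm corner gives under 1 mm. The one over the perished pad (which one changes) is held up by about 4 N, sinks about 4 mm when pressed with over 6 N, and springs back; with its shim flat it gives under 1.5 mm.
- corner_4 (a point): Place to press: plate top at its near right corner, above that corner's pad; the tip of the plate is 21 mm (x) and 37 mm (y) farther out. A firm corner gives under 1 mm. The one over the perished pad (which one changes) is held up by about 4 N, sinks about 4 mm when pressed with over 6 N, and springs back; with its shim flat it gives under 1.5 mm.
- shim_1 (a joint): Angle of the lever shim at corner_1, a steel leaf 18 mm wide and 68 mm long that sticks out from the left (+y) edge of the plate, hinged on the base along the plate's x. In rad above level: starts raised at 0.50 to 0.58, 0 is flat. It is stiff (about 2 N at the tab) and stays where it is left.
- tab_1 (a point): Middle of the upper face of the ribbed thumb tab (26 x 24 mm) at the end of lever_1, 56 mm from its pivot; the pivot is 13 mm above the table, 7 mm inside the plate's edge. The tab starts about 43 mm above the table; pressed straight down 46 mm outside the pivot the leaf swings all the way to flat, its upper face then 15 mm above the table.
- shim_2 (a joint): Angle of the lever shim at corner_2, a steel leaf 18 mm wide and 68 mm long that sticks out from the left (+y) edge of the plate, hinged on the base along the plate's x. In rad above level: starts raised at 0.50 to 0.58, 0 is flat. It is stiff (about 2 N at the tab) and stays where it is left.
- tab_2 (a point): Middle of the upper face of the ribbed thumb tab (26 x 24 mm) at the end of lever_2, 56 mm from its pivot; the pivot is 13 mm above the table, 7 mm inside the plate's edge. The tab starts about 43 mm above the table; pressed straight down 46 mm outside the pivot the leaf swings all the way to flat, its upper face then 15 mm above the table.
- shim_3 (a joint): Angle of the lever shim at corner_3, a steel leaf 18 mm wide and 68 mm long that sticks out from the right (-y) edge of the plate, hinged on the base along the plate's x. In rad above level: starts raised at 0.50 to 0.58, 0 is flat. It is stiff (about 2 N at the tab) and stays where it is left.
- tab_3 (a point): Middle of the upper face of the ribbed thumb tab (26 x 24 mm) at the end of lever_3, 56 mm from its pivot; the pivot is 13 mm above the table, 7 mm inside the plate's edge. The tab starts about 43 mm above the table; pressed straight down 46 mm outside the pivot the leaf swings all the way to flat, its upper face then 15 mm above the table.
- shim_4 (a joint): Angle of the lever shim at corner_4, a steel leaf 18 mm wide and 68 mm long that sticks out from the right (-y) edge of the plate, hinged on the base along the plate's x. In rad above level: starts raised at 0.50 to 0.58, 0 is flat. It is stiff (about 2 N at the tab) and stays where it is left.
- tab_4 (a point): Middle of the upper face of the ribbed thumb tab (26 x 24 mm) at the end of lever_4, 56 mm from its pivot; the pivot is 13 mm above the table, 7 mm inside the plate's edge. The tab starts about 43 mm above the table; pressed straight down 46 mm outside the pivot the leaf swings all the way to flat, its upper face then 15 mm above the table.
- lever_1: The lever shim of joint shim_1 itself, leaf and cam in one. The cam, 16 mm wide, is out of sight under the plate; when the leaf is flat it stands up just below the plate and carries the corner if the pad does not. Origin on the pivot, y along the leaf, outwards.
- lever_2: The lever shim of joint shim_2 itself, leaf and cam in one. The cam, 16 mm wide, is out of sight under the plate; when the leaf is flat it stands up just below the plate and carries the corner if the pad does not. Origin on the pivot, y along the leaf, outwards.
- lever_3: The lever shim of joint shim_3 itself, leaf and cam in one. The cam, 16 mm wide, is out of sight under the plate; when the leaf is flat it stands up just below the plate and carries the corner if the pad does not. Origin on the pivot, y along the leaf, outwards.
- lever_4: The lever shim of joint shim_4 itself, leaf and cam in one. The cam, 16 mm wide, is out of sight under the plate; when the leaf is flat it stands up just below the plate and carries the corner if the pad does not. Origin on the pivot, y along the leaf, outwards.
- petri_dish: Clear dish 59 mm across, 14 mm high, loose near the middle of the plate. Origin at the centre of its underside.
- chamber_case: Closed dark case 52 x 94 x 20 mm, loose on the table in front of the plate. Origin at the centre of its underside.
- oil_bottle: Small brown dropper bottle, 29 mm across, 91 mm high, standing right of the plate, near the front. Origin at the centre of its underside.
- timer: White bench timer 62 x 62 x 20 mm, loose on the table left of the plate. Origin at the centre of its underside.

How it is judged:
On the way, in this order (a step that is already met when the one before it is completed fails the run):
1. the rocking corner is pressed down and gives by 2.5 mm or more (((height (world z) of corner_1 below 0.0416 m and horizontal distance between the grasp point and corner_1 below 0.05 m and contact force between the fingers and plate above 2 N) or (height (world z) of corner_2 below 0.0416 m and horizontal distance between the grasp point and corner_2 below 0.05 m and contact force between the fingers and plate above 2 N) or (height (world z) of corner_3 below 0.0416 m and horizontal distance between the grasp point and corner_3 below 0.05 m and contact force between the fingers and plate above 2 N) or (height (world z) of corner_4 below 0.0416 m and horizontal distance between the grasp point and corner_4 below 0.05 m and contact force between the fingers and plate above 2 N))), for 0.05 s.
2. one lever shim is pressed flat (value of joint any of shim_1, shim_2, shim_3, shim_4 below 0.1 rad), for 0.2 s.
At the end, for the whole second after the job is handed in: The lever shim of the corner that rocked is flat (within 0.1 rad), the other three are still raised (over 0.4 rad), and the fingers press on the plate within 50 mm of that corner's point with more than 5 N, the shim's cam bearing part of it (over 0.5 N), while the corner has sunk less than 2.5 mm (((value of joint shim_1 below 0.1 rad and value of joint each of shim_2, shim_3, shim_4 above 0.4 rad and contact force between the fingers and plate above 5 N and horizontal distance between the grasp point and corner_1 below 0.05 m and contact force between lever_1 and plate above 0.5 N and height (world z) of corner_1 above 0.0416 m) or (value of joint shim_2 below 0.1 rad and value of joint each of shim_1, shim_3, shim_4 above 0.4 rad and contact force between the fingers and plate above 5 N and horizontal distance between the grasp point and corner_2 below 0.05 m and contact force between lever_2 and plate above 0.5 N and height (world z) of corner_2 above 0.0416 m) or (value of joint shim_3 below 0.1 rad and value of joint each of shim_1, shim_2, shim_4 above 0.4 rad and contact force between the fingers and plate above 5 N and horizontal distance between the grasp point and corner_3 below 0.05 m and contact force between lever_3 and plate above 0.5 N and height (world z) of corner_3 above 0.0416 m) or (value of joint shim_4 below 0.1 rad and value of joint each of shim_1, shim_2, shim_3 above 0.4 rad and contact force between the fingers and plate above 5 N and horizontal distance between the grasp point and corner_4 below 0.05 m and contact force between lever_4 and plate above 0.5 N and height (world z) of corner_4 above 0.0416 m))); the arm keeps its last pose, push and grip.
It fails at once if a second shim is pressed down (value of joint each of shim_1, shim_2 below 0.25 rad or value of joint each of shim_1, shim_3 below 0.25 rad or value of joint each of shim_1, shim_4 below 0.25 rad or value of joint each of shim_2, shim_3 below 0.25 rad or value of joint each of shim_2, shim_4 below 0.25 rad or value of joint each of shim_3, shim_4 below 0.25 rad).
It fails at once if the plate is lifted (10 mm), or shifted more than 20 mm (height (world z) of plate above 0.0441 m or distance of plate from where it was at the start of the episode above 0.02 m).
It fails at once if the dish is lifted, tipped or shifted more than 25 mm (distance of petri_dish from where it was at the start of the episode above 0.025 m or angle between petri_dish's own z axis and vertical above 0.3 rad or z of petri_dish in the frame of plate above 0.022 m).
It fails at once if a thing around the plate is moved more than 25 mm (distance of any of chamber_case, oil_bottle, timer from where it was at the start of the episode above 0.025 m).
It also fails if it takes over 51 s, if anything falls off the work surface, if the arm or the gripper's body presses on something with over 40 N, if the wrist force passes 120 N, or if a joint passes its speed limit or range.

ROBOT

A 6-joint arm with a two-finger parallel gripper is mounted at the origin on a cart in front of the work surface, level with it; the furniture and walls round the work are solid. World frame = base frame: x ahead of the robot, y to its left, z up, the work surface at z = 0. Lengths are in m, angles in rad, forces in N, time in s.
With the tool pointing down it reaches from about 0.375 to 0.825 m from the base axis. Payload 5.5 kg.
Tool frame: the origin (TCP) lies midway between the tips of the shut fingers; the grasp point (between the pads) lies 19 mm behind it; z points along the fingers, y is the line along which they close (so a half turn about z gives the same grasp; the last joint's range is limited). The gripper opens to 85 mm and grips with 20 to 120 N. Pads are 22 mm wide; open, the fingers measure 114 mm over their backs; the gripper's body (76 mm by 85 mm) begins 54 mm behind the grasp point. The pads swing forward as they close: fully open they stand 13 mm farther back than shut.
Start: joints at [-1.325, 0.314, -0.047, 1.21, 0, 1.571], TCP at [0.146, -0.582, 0.231] pointing down, gripper open.
Joint ranges: [-2.67, 2.67], [-0.69, 1.73], [-1.03, 1.25], [-2.08, 2.16], [-1.42, 1.45], [-3.14, 3.14]. Speed limits (rad/s): [2.39, 2.39, 3.01, 3.14, 3.14, 3.14].

INTERFACE

Orientations are given as a unit quaternion [x, y, z, w].
In Python, from plant import manip gives the robot as it stands. The module is installed in compiled form; this text tells all that it offers.
- The arm moves only by the tool send_rows, never from a script. Its argument "moves" is a list of rows, each a list of 7 numbers: the shift along the world's x, y, z in cm, then the turn, a rotation vector about the world's x, y, z in degrees, then the closure, from 0 (fully open) to 1 (shut). A call has 1 to 8 rows; each row shifts and turns the commanded pose from where the row before left it; what a row does not reach is not made up. A row lasts 1/8 s, in which the tool goes at most 62.5 mm and 10.7 degrees, less where a joint would pass 70% of its speed; a pose out of reach is approached as far as the arm can. A call with a gripper value outside its range is refused whole. The fingers move at their own pace and stop on an object; "grip_force" is the grip in N (left out, the last holds). Time passes only in rows, so rows that do not move let the fingers close. It gives the time, the measured TCP pose, the force, the opening and the grip force at its end, in the units of the state.
- manip.read_state(): the state, without advancing time (a new reading comes with each control period).
- manip.grab_frame(name): name is "scene" or "top" or "wrist"; returns a dict with "color" (400x640x3 uint8, red, green, blue), "z_map" (400x640 float32, m along the optical axis (not along the pixel's ray), 0 where there is no reading), "K" (3x3 intrinsics, pixels), "R" (3x3) and "t" (3): a world point X has camera coordinates R X + t. Camera axes: x right, y down, z forward; pixel columns grow to the right and rows downward; lengths in m; the calibration is good to about 2 mm. A picture is of the moment at which its call begins.
- manip.job_done(): hands the job in; it is judged then, once.
Trained networks look in a picture, given as the dict that the camera call returned (one of the last four; its "shot" number tells which), for a name from the list of things; names that differ only in an ending like _2 or _b are one class to them, and where a whole thing is asked for, a point or a joint stands for the part that bears it (a point fixed in the world has none). Each returns a list of dicts, best first, with "conf" (0 to 1); they miss things now and then, are a little off and sometimes report something else, mostly with a low value. They report only what shows in the picture. A call takes as long as a camera call.
- manip.look_for(thing, picture): "xy" ([column, row] in pixels, amid what is visible of it).
The state is a dict: "time_s": time; "joint_positions": joint angles; "joint_velocities": joint speeds; "effort": joint torques, N m; "tool_pos": TCP position; "orientation": TCP orientation; "wrist_force": force on the tool from outside, world axes, zero at the start; "torque": the same for the moment, N m; "width": finger opening in m; "grasp_force": force on a finger pad.
Only numpy, scipy, OpenCV 4.12 (cv2) and the standard library are available. Lean on these libraries where they do the work, as an engineer would, in place of code of your own. Each camera call takes 0.05 s, during which the arm holds its last target. There are 200 camera calls.

## Working session

There is one attempt and no reset: what is moved stays moved. The work goes in short steps, Python scripts to look and compute and a tool call to move; the robot and the scene stay as the last step left them, time stands still between calls to the robot, and variables do not carry over. Pictures are saved under pics/ and viewed, at most 10 in all, crops included, and the job is handed in when it is done.

Besides the shell and the picture viewer there is one more tool, called after ">>>" as name([rows], argument=value, ...), one row to a line, values as JSON. send_rows: Moves the arm, as the interface text tells. Its arguments: {"type":"object","properties":{"moves":{"type":"array","items":{"type":"array","items":{"type":"number"}}},"grip_force":{"type":"number"}},"required":["moves"]}

```bash
mkdir -p pics
cat > h.py <<'E'
import numpy as np, cv2
from plant import manip
def w(f,u,v,z=None):
    K,R,t=f["K"],f["R"],f["t"]
    d=np.array([(u-K[0,2])/K[0,0],(v-K[1,2])/K[1,1],1.])
    c=-R.T@t; r=R.T@d
    if z is None:
        s=np.median(f["z_map"][int(v)-1:int(v)+2,int(u)-1:int(u)+2]); return c+r*s
    return c+r*(z-c[2])/r[2]
def save(f,n): cv2.imwrite("pics/"+n,f["color"][:,:,::-1])
E
python3 - <<'E'
from h import *
f=manip.grab_frame("top"); save(f,"top1.png")
g=manip.grab_frame("scene"); save(g,"scene1.png")
for n in ["plate","petri_dish","tab_1","chamber_case","oil_bottle","timer","lever_1"]:
    for d in manip.look_for(n,f)[:5]:
        u,v=d["xy"]; print(n,round(d["conf"],2),np.round([u,v]),np.round(w(f,u,v),3))
s=manip.read_state();print(s["time_s"],s["tool_pos"],s["orientation"],s["wrist_force"],s["width"])
# plate mask: height 38..50mm
K,R,t=f["K"],f["R"],f["t"];Z=f["z_map"]
vv,uu=np.mgrid[:400,:640]
P=np.stack([(uu-K[0,2])/K[0,0]*Z,(vv-K[1,2])/K[1,1]*Z,Z],-1)
W=(P-t)@R
m=((abs(W[...,2]-.044)<.004)&(Z>0)).astype(np.uint8)
m=cv2.morphologyEx(m,cv2.MORPH_OPEN,np.ones((15,15)))
n,l,st,c=cv2.connectedComponentsWithStats(m); i=1+np.argmax(st[1:,4]); q=W[l==i][:,:2].astype(np.float32)
print(st[i],cv2.minAreaRect(q))
E
```

```text
plate 0.62 [304. 181.] [0.542 0.194 0.047]
petri_dish 0.97 [300. 193.] [0.508 0.203 0.058]
petri_dish 0.58 [257. 218.] [0.441 0.32  0.035]
tab_1 0.71 [339. 164.] [0.59  0.099 0.033]
tab_1 0.64 [257. 216.] [0.447 0.319 0.037]
tab_1 0.63 [351. 203.] [0.484 0.067 0.04 ]
tab_1 0.43 [250. 175.] [0.556 0.34  0.041]
chamber_case 0.89 [283. 259.] [0.33 0.25 0.02]
oil_bottle 0.66 [412. 235.] [ 0.399 -0.096  0.047]
timer 0.84 [216. 195.] [0.502 0.436 0.018]
timer 0.64 [303. 185.] [0.528 0.196 0.058]
lever_1 0.68 [251. 174.] [0.558 0.338 0.036]
lever_1 0.56 [255. 216.] [0.445 0.324 0.04 ]
lever_1 0.43 [348. 203.] [0.483 0.075 0.035]
lever_1 0.42 [342. 163.] [0.592 0.092 0.035]
0.45 [ 0.14598239 -0.58192102  0.23121236] [ 9.92456028e-01  1.22601082e-01 -1.74717393e-05 -7.72413800e-05] [ 0.27459615 -0.42179966  0.00815577] 0.08537225041368401Traceback (most recent call last):
  File "<stdin>", line 15, in <module>
    return _wrapfunc(a, 'argmax', axis=axis, out=out, **kwds)
    return bound(*args, **kwds)
ValueError: attempt to get argmax of an empty sequence
```

View pics/top1.png

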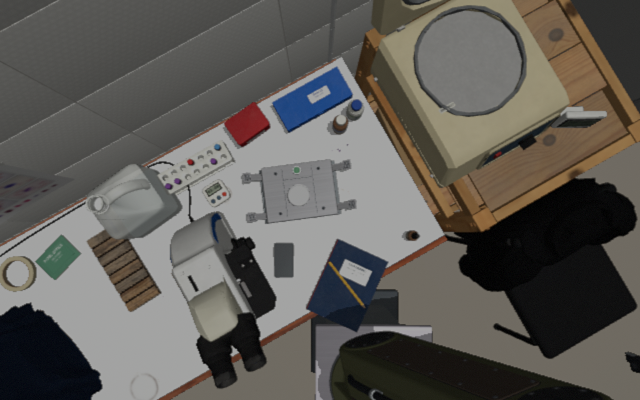

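View pics/scene1.png

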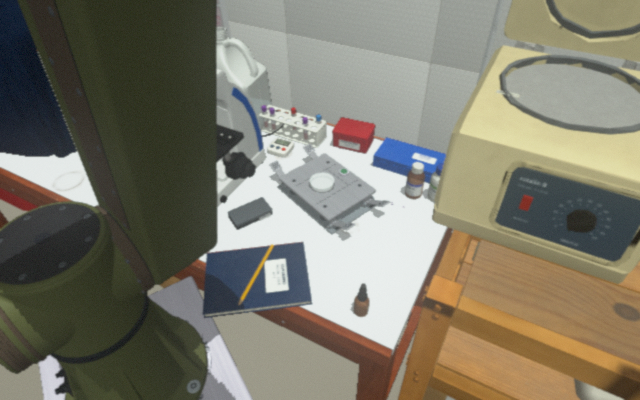

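The top view shows the plate at about (299,191) with the level at (297,170), so the far edge is up. The tabs are at (347,164), (350,205), (247,178) and (252,217). The microscope stands at the lower left and the centrifuge to the right.

Run:
```python
from h import *
f=manip.grab_frame("top")
K,R,t=f["K"],f["R"],f["t"];Z=f["z_map"]
vv,uu=np.mgrid[:400,:640]
P=np.stack([(uu-K[0,2])/K[0,0]*Z,(vv-K[1,2])/K[1,1]*Z,Z],-1)
W=(P-t)@R
box=(abs(W[...,0]-.52)<.2)&(abs(W[...,1]-.2)<.2)&(Z>0)
m=(box&(abs(W[...,2]-.047)<.012)).astype(np.uint8)
m=cv2.morphologyEx(m,cv2.MORPH_CLOSE,np.ones((5,5)));m=cv2.morphologyEx(m,cv2.MORPH_OPEN,np.ones((19,19)))
n,l,st,c=cv2.connectedComponentsWithStats(m); i=1+np.argmax(st[1:,4])
q=np.array([w(f,u,v,.044)[:2] for v,u in np.argwhere(l==i)],np.float32)
r=cv2.minAreaRect(q);print(st[i],r,cv2.boxPoints(r))
print([np.round(w(f,u,v,.044),3) for u,v in [(297,170),(347,164),(350,205),(247,178),(252,217)]])
# obstacle height grid
for x in np.arange(.1,.95,.1):
    print(round(x,2),[int(100*np.nanmax(np.append(W[...,2][(Z>0)&(abs(W[...,0]-x)<.05)&(abs(W[...,1]-y)<.05)],-.99))) for y in np.arange(-.7,.71,.1)])
cv2.imwrite("pics/crop.png",cv2.resize(f["color"][140:240,220:380,::-1],(800,500),interpolation=cv2.INTER_CUBIC))
```

```text
[ 264  161   72   60 3838] ((0.5154044032096863, 0.20617760717868805), (0.14979875087738037, 0.18953286111354828), 7.9351630210876465) [[0.42813945 0.2896966 ]
 [0.45430493 0.10197854]
 [0.60266936 0.12265861]
 [0.5765039  0.31037667]]
[array([0.571, 0.213, 0.044]), array([0.588, 0.078, 0.044]), array([0.478, 0.07 , 0.044]), array([0.548, 0.347, 0.044]), array([0.443, 0.332, 0.044])]
0.1 [-26, -26, 32, -74, -73, 0, 0, 57, 49, 0, 40, 39, 1, 0, 0]
0.2 [-26, -26, -13, -13, -73, 79, 79, 71, 47, 2, 40, 38, 0, 2, 2]
0.3 [-26, -1, 1, -1, -74, -74, 0, 2, 2, 2, 37, 37, 31, 2, 3]
0.4 [2, 3, 5, 0, 20, 21, 9, 2, 4, 5, 17, 31, 26, 28, 27]
0.5 [2, 6, 20, 21, 21, 35, 38, 0, 5, 6, 5, 11, 17, 28, 49]
0.6 [-4, 21, 20, 27, 38, 39, 39, 37, 5, 5, 5, 8, 76, 74, 59]
0.7 [14, 20, 28, 36, 39, 39, 39, 39, 10, 4, 6, 72, 79, -99, -99]
0.8 [12, 25, 21, 20, 39, 39, 42, 52, 50, 49, 60, 62, -99, -99, -99]
0.9 [-99, 29, 31, 20, 20, 39, 42, 43, 38, 42, -99, -99, -99, -99, -99]
```

View pics/crop.png

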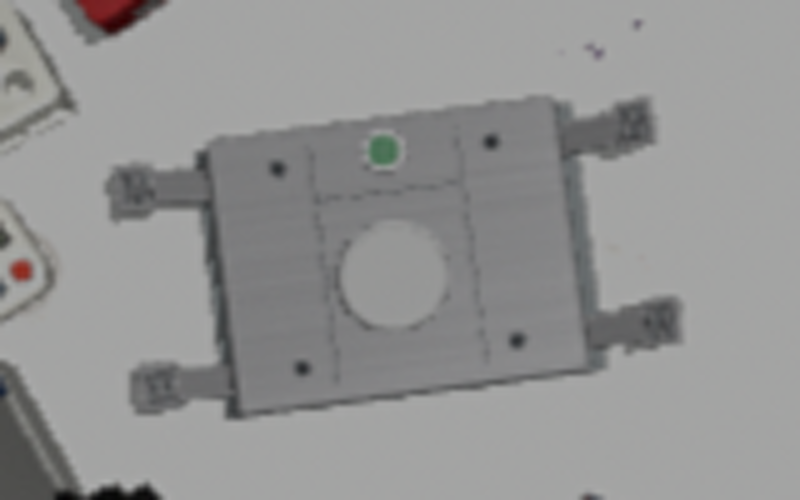

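Plate centre is (0.515, 0.206), yaw about 8°. The measured size is 150x190, as stated. The four screw dots sit near the expected corner points. I'll go in at a small radius to clear the centrifuge and start with corner 4.

>>> send_rows([
  [2,5.2,1,0,0,0,1],
  [2,5.2,1,0,0,0,1],
  [2,5.2,1,0,0,0,1],
  [2,5.2,1,0,0,0,1],
  [2.4,5.2,0,0,0,0,1],
  [2.6,4.4,0,0,0,-2,1],
  [2.6,4.4,0,0,0,-2,1],
  [2.6,4.4,0,0,0,-2,1],
], grip_force=40)

```text
time_s: 1.5
tool_pos: [0.3287, -0.1885, 0.2717]
orientation: [0.998, 0.07, 0.001, 0.0]
wrist_force: [1.2, -0.0, 0.1]
width: 0.0003
grasp_force: 0.0
```

>>> send_rows([
  [2.6,4.4,0,0,0,0,1],
  [2.6,4.4,0,0,0,0,1],
  [2.2,6,-2,0,0,0,1],
  [2.2,6,-3,0,0,0,1],
  [2.2,6,-5,0,0,0,1],
  [2.3,6.1,-5,0,0,0,1],
  [0,0,-2,0,0,0,1],
  [0,0,0,0,0,0,1],
])

```text
time_s: 2.5
tool_pos: [0.4559, 0.0815, 0.1281]
orientation: [0.997, 0.083, -0.003, -0.008]
wrist_force: [0.2, -0.4, 0.2]
width: -0.0003
grasp_force: 0.0
```

>>> send_rows([
  [0.6,2.5,0,0,0,0,1],
  [0.7,3,-2,0,0,0,1],
  [0,0,-2,0,0,0,1],
  [0,0,-2,0,0,0,1],
  [0,0,0,0,0,0,1],
  [0,0,0,0,0,0,1],
])

```text
time_s: 3.25
tool_pos: [0.4769, 0.1105, 0.071]
orientation: [0.995, 0.101, -0.001, -0.02]
wrist_force: [-0.9, 0.8, 0.7]
width: -0.0001
grasp_force: 0.0
```

Run:
```python
from h import *
f=manip.grab_frame("top")
cv2.imwrite("pics/crop2.png",cv2.resize(f["color"][140:300,180:420,::-1],(780,520),interpolation=cv2.INTER_CUBIC))
s=manip.read_state();print(s["tool_pos"],s["orientation"],s["joint_positions"])
```

```text
[0.47691909 0.11053728 0.07101919] [ 9.94718227e-01  1.00661087e-01 -9.60701355e-04 -2.00516989e-02] [ 0.20065357  0.23553067 -0.54458852  0.78859199  0.04009795  3.14058353]
```

View pics/crop2.png

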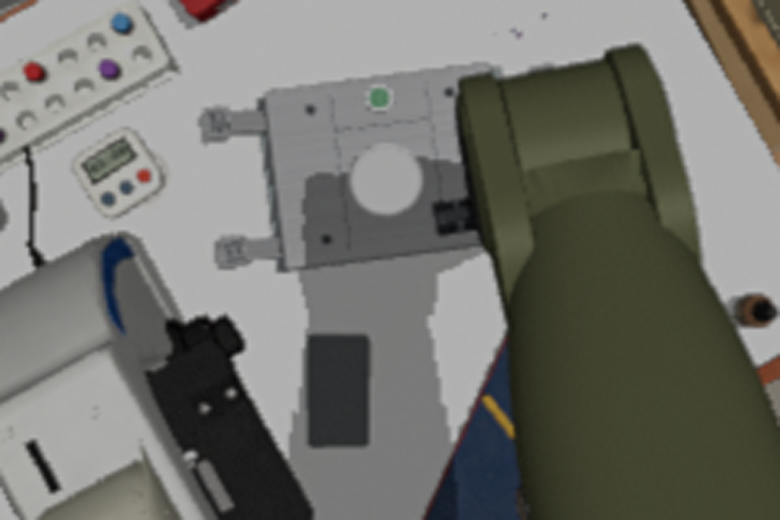

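The picture shows the gripper over the right edge of the plate at about (455,215), with nothing disturbed. Joint 6 is at its limit (3.14), which explains the shortfall, so I'll turn the tool by about +90°.

>>> send_rows([
  [0,0,3,0,0,10,1],
  [0,0,0,0,0,10,1],
  [0,0,0,0,0,10,1],
  [0,0,0,0,0,10,1],
  [0,0,0,0,0,10,1],
  [0,0,0,0,0,10,1],
  [0,0,0,0,0,10,1],
  [0,0,0,0,0,10,1],
])

```text
time_s: 4.3
tool_pos: [0.4765, 0.1105, 0.1009]
orientation: [0.695, 0.719, -0.013, -0.013]
wrist_force: [-0.5, -0.2, 0.3]
width: 0.0002
grasp_force: 0.0
```

```bash
cat > st.py <<'E'
from h import *
from scipy.spatial.transform import Rotation as Ro
s=manip.read_state()
q=Ro.from_quat(s["orientation"]); T=Ro.from_euler("z",98,degrees=True)*Ro.from_euler("x",180,degrees=True)
print("t",s["time_s"],"p",np.round(s["tool_pos"],4),"rot to target",np.round((T*q.inv()).as_rotvec(degrees=True),1),"F",np.round(s["wrist_force"],1),"j",np.round(s["joint_positions"],2))
E
python3 st.py
```

```text
t 4.3 p [0.4765 0.1105 0.1009] rot to target [ 0.2 -2.2  6.1] F [-0.5 -0.2  0.3] j [ 0.22  0.23 -0.47  0.91  0.01  1.76]
```

>>> send_rows([
  [-0.7,3,-2,0,-2.2,6,1],
  [0,0,-2,0,0,0,1],
  [0,0,-0.6,0,0,0,1],
  [0,0,0,0,0,0,1],
])

```text
time_s: 4.8
tool_pos: [0.469, 0.1402, 0.0541]
orientation: [0.659, 0.752, -0.002, 0.001]
wrist_force: [0.2, -0.5, -0.1]
width: 0.0002
grasp_force: 0.0
```

>>> send_rows([
  [0,0,-0.4,0,0,0,1],
  [0,0,-0.4,0,0,0,1],
  [0,0,0,0,0,0,1],
  [0,0,0,0,0,0,1],
])

```text
time_s: 5.3
tool_pos: [0.4686, 0.1402, 0.0456]
orientation: [0.659, 0.752, -0.002, 0.001]
wrist_force: [0.3, 0.3, -0.8]
width: -0.0
grasp_force: 0.0
```

```bash
python3 st.py
```

```text
t 5.3 p [0.4686 0.1402 0.0456] rot to target [ 0.2 -0.1  0.5] F [ 0.3  0.3 -0.8] j [ 0.29  0.27 -0.57  0.74 -0.    1.73]
```

>>> send_rows([
  [0,0,-0.2,0,0,0,1],
  [0,0,0,0,0,0,1],
])

```text
time_s: 5.55
tool_pos: [0.4688, 0.1403, 0.0438]
orientation: [0.659, 0.752, -0.002, 0.001]
wrist_force: [-0.8, 0.1, 5.1]
width: -0.0001
grasp_force: 2.4
```

>>> send_rows([
  [0,0,-0.2,0,0,0,1],
  [0,0,0,0,0,0,1],
])

```text
time_s: 5.8
tool_pos: [0.4687, 0.1401, 0.042]
orientation: [0.659, 0.752, -0.002, 0.001]
wrist_force: [-2.0, -0.9, 6.8]
width: 0.0002
grasp_force: 3.7
```

>>> send_rows([
  [0,0,-0.2,0,0,0,1],
  [0,0,0,0,0,0,1],
])

```text
time_s: 6.05
tool_pos: [0.4687, 0.1401, 0.0404]
orientation: [0.659, 0.752, -0.002, 0.001]
wrist_force: [-2.8, -2.0, 10.6]
width: -0.0004
grasp_force: 5.2
```

>>> send_rows([
  [0,0,-0.2,0,0,0,1],
  [0,0,0,0,0,0,1],
])

```text
time_s: 6.3
tool_pos: [0.4688, 0.14, 0.0399]
orientation: [0.659, 0.752, -0.002, 0.001]
wrist_force: [-8.9, -4.3, 28.8]
width: 0.0002
grasp_force: 14.5
```

Run:
```python
from h import *
f=manip.grab_frame("wrist"); save(f,"w1.png")
f=manip.grab_frame("top")
for d in manip.look_for("tab_4",f)[:6]:
    u,v=d["xy"]; print(round(d["conf"],2),np.round([u,v]),np.round(w(f,u,v,.041),3))
```

```text
0.45 [257. 215.] [0.449 0.319 0.041]
0.45 [249. 177.] [0.551 0.341 0.041]
0.39 [284. 260.] [0.33  0.246 0.041]
```

View pics/w1.png

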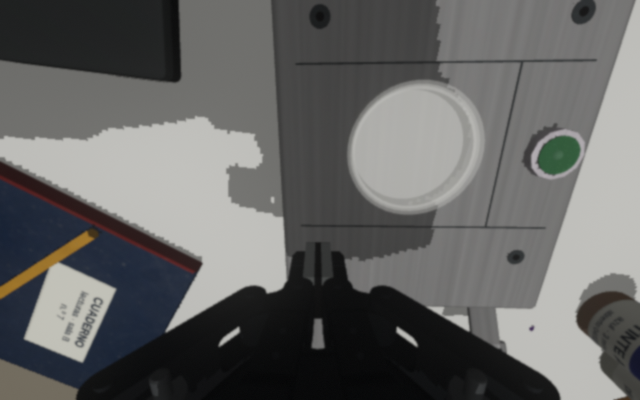

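Corner 4 sank 4 mm and then bottomed out at 28.8 N, so it is the rocking corner. In the wrist picture the fingers are at (318,250) on the near-right corner and the dish is in place at (415,147). Next is tab_4, with the press point at about (0.479, 0.066).

>>> send_rows([
  [0,0,2,0,0,0,1],
  [0,0,2,0,0,0,1],
  [0.5,-3.7,0,0,0,0,1],
  [0.5,-3.7,0,0,0,0,1],
  [0,0,-2,0,0,0,1],
  [0,0,0,0,0,0,1],
])

```text
time_s: 7.2
tool_pos: [0.4771, 0.0657, 0.0564]
orientation: [0.659, 0.752, -0.003, -0.0]
wrist_force: [-0.1, -0.6, 0.2]
width: -0.0002
grasp_force: 0.0
```

```bash
python3 st.py;python3 - <<'E'
from h import *
f=manip.grab_frame("wrist"); save(f,"w2.png")
E
```

```text
t 7.2 p [0.4771 0.0657 0.0564] rot to target [ 0.2 -0.2  0.5] F [-0.1 -0.6  0.2] j [ 0.14  0.25 -0.57  0.76 -0.    1.58]
```

View pics/w2.png

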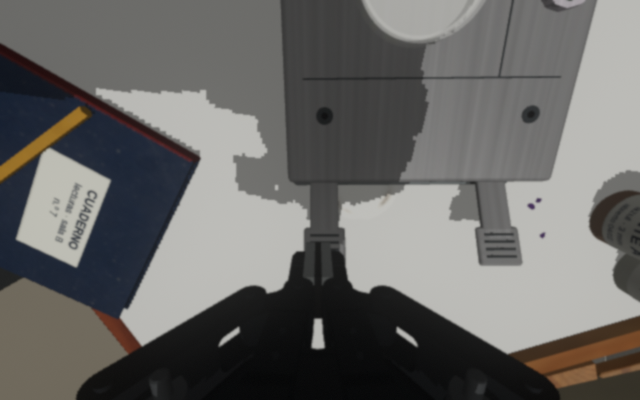

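In the wrist picture the fingers are right over tab_4, at (320,240). I'll press down.

>>> send_rows([
  [0.2,0,-0.7,0,0,0,1],
  [0,0,-0.7,0,0,0,1],
  [0,0,-0.7,0,0,0,1],
  [0,0,-0.7,0,0,0,1],
  [0,0,-0.5,0,0,0,1],
  [0,0,-0.4,0,0,0,1],
  [0,0,0,0,0,0,1],
])

```text
time_s: 8.12
tool_pos: [0.4801, 0.0663, 0.0201]
orientation: [0.659, 0.752, -0.002, 0.0]
wrist_force: [0.3, -0.2, 0.4]
width: 0.0002
grasp_force: 0.0
```

>>> send_rows([
  [0,0,-0.3,0,0,0,1],
  [0,0,-0.2,0,0,0,1],
  [0,0,0,0,0,0,1],
])

```text
time_s: 8.5
tool_pos: [0.4804, 0.0663, 0.0154]
orientation: [0.659, 0.752, -0.002, 0.001]
wrist_force: [-1.3, 0.5, 0.2]
width: 0.0003
grasp_force: 0.0
```

>>> send_rows([
  [0,0,-0.15,0,0,0,1],
  [0,0,-0.1,0,0,0,1],
  [0,0,0,0,0,0,1],
])

```text
time_s: 8.88
tool_pos: [0.4807, 0.0664, 0.0145]
orientation: [0.659, 0.752, -0.001, 0.001]
wrist_force: [-5.9, -1.0, 18.8]
width: -0.0002
grasp_force: 9.3
```

Run:
```python
from h import *
f=manip.grab_frame("wrist"); save(f,"w3.png")
```

```text
(no output)
```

View pics/w3.png

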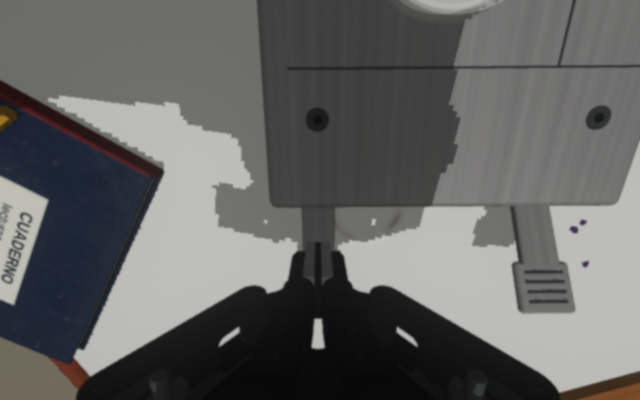

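The lever stopped firm at z = 0.0145 m (19 N), so it is flat. The picture shows the leaf down at (318,230) and shim 3 still raised at (543,285). Back to corner 4.

>>> send_rows([
  [0,0,2,0,0,0,1],
  [0,0,2.5,0,0,0,1],
  [0,0,1,0,0,0,1],
  [-0.6,3.7,0,0,0,0,1],
  [-0.6,3.7,0,0,0,0,1],
  [0,0,-1.3,0,0,0,1],
  [0,0,0,0,0,0,1],
  [0,0,0,0,0,0,1],
])

```text
time_s: 9.93
tool_pos: [0.4682, 0.1393, 0.0546]
orientation: [0.659, 0.752, -0.002, 0.001]
wrist_force: [-0.3, 0.5, 0.4]
width: 0.0001
grasp_force: 0.0
```

```bash
python3 st.py
python3 - <<'E'
from h import *
f=manip.grab_frame("wrist"); save(f,"w4.png")
E
```

```text
t 9.925 p [0.4682 0.1393 0.0546] rot to target [ 0.2 -0.1  0.5] F [-0.3  0.5  0.4] j [ 0.29  0.26 -0.56  0.76 -0.    1.73]
```

View pics/w4.png

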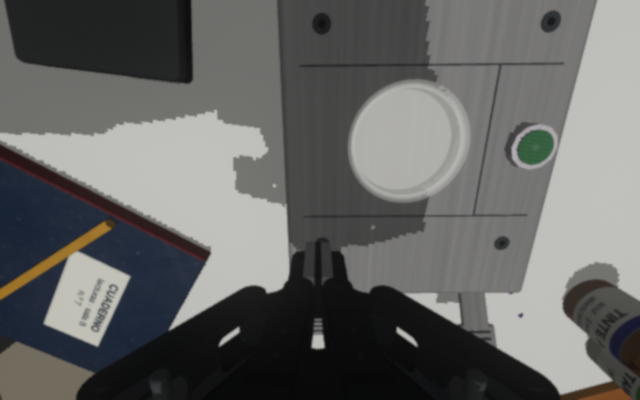

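The fingers are over corner 4 at (320,250), and the dish and shim 3 are in place. I'll press and check that the corner holds.

>>> send_rows([
  [0,0,-0.6,0,0,0,1],
  [0,0,-0.4,0,0,0,1],
  [0,0,-0.1,0,0,0,1],
  [0,0,0,0,0,0,1],
])

```text
time_s: 10.48
tool_pos: [0.4685, 0.1399, 0.0441]
orientation: [0.659, 0.752, -0.002, 0.001]
wrist_force: [-1.3, -0.5, 2.3]
width: -0.0003
grasp_force: 0.8
```

>>> send_rows([
  [0,0,-0.1,0,0,0,1],
  [0,0,0,0,0,0,1],
  [0,0,0,0,0,0,1],
])

```text
time_s: 10.85
tool_pos: [0.4685, 0.14, 0.0437]
orientation: [0.659, 0.752, -0.002, 0.001]
wrist_force: [-2.6, -2.7, 9.1]
width: -0.0003
grasp_force: 4.8
```

>>> send_rows([
  [0,0,-0.1,0,0,0,1],
  [0,0,0,0,0,0,1],
  [0,0,0,0,0,0,1],
  [0,0,0,0,0,0,1],
])

```text
time_s: 11.35
tool_pos: [0.4685, 0.1399, 0.0435]
orientation: [0.659, 0.752, -0.002, 0.001]
wrist_force: [-7.0, -3.5, 18.5]
width: 0.0002
grasp_force: 9.4
```

The corner now holds 18.5 N with about 0.5 mm of give. Handing in.

```bash
python3 st.py; python3 -c "
from plant import manip
print(manip.job_done())"
```

```text
t 11.35 p [0.4685 0.1399 0.0435] rot to target [ 0.2 -0.   0.4] F [-7.  -3.5 18.5] j [ 0.29  0.27 -0.57  0.73 -0.    1.73]
the job is handed in; nothing more can be done
None
```

Corner 4 (near right) was the one that rocked: its shim is now flat, shims 1–3 were not touched, and I handed the job in still pressing that corner with about 18 N, where it gives only about 0.5 mm; the hand-in returned no verdict.

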